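Close and bolt a carver's delivery case

ROBOT

A 7-joint arm with a two-finger parallel gripper is mounted at the origin on the work surface. World frame = base frame: x ahead of the robot, y to its left, z up, the work surface at z = 0. Lengths are in m, angles in rad, forces in N, time in s.
With the tool pointing down it reaches from about 0.425 to 0.95 m from the base axis. Payload 4.7 kg.
Tool frame: the origin (TCP) lies on the centre line of the jaws, within the pads' length; the fingertips stand ahead of it and the grasp point (between the pads) lies 3 mm ahead of it (ctrl.tip_extent is the z of the fingertips in the tool frame, in m); z points along the fingers, y is the line along which they close (so a half turn about z gives the same grasp; the last joint's range is limited). The gripper opens to 87 mm and grips with 3 to 60 N. Pads are 19 mm wide; open, the fingers measure 117 mm over their backs; the gripper's body (75 mm by 190 mm) begins 51 mm behind the grasp point.
Start: joints at [-1.349, 0.469, -0.049, 1.532, 0.024, 1.141, -0.082], TCP at [0.167, 0.654, 0.245] pointing down, gripper open.
Joint ranges: [-2.59, 2.59], [-0.33, 1.99], [-1.39, 1.29], [0.1, 2.45], [-1.04, 4.18], [0.21, 1.99], [-2.66, 2.66]. Speed limits (rad/s): [2.57, 2.57, 3.14, 3.14, 3.14, 3.14, 3.14].

INTERFACE

Orientations are given as a 3x3 rotation matrix whose columns are the frame's x, y, z axes.
In Python, from workcell import ctrl gives the robot as it stands. The module is installed in compiled form; this text tells all that it offers.
- The arm moves only by the tool step_arm, never from a script. Its argument "increments" is a list of rows, each an object with "travel": the shift along the tool's x, y, z normalised to -1 to 1, where 1 is 0.02 m, a list of three; "delta_rot": the turn, a rotation vector about the tool's x, y, z normalised to -1 to 1, where 1 is 4 degrees, a list of three; "jaw": the opening, from 0 (shut) to 1 (fully open). A call has 1 to 10 rows; each row shifts and turns the commanded pose from where the row before left it, along the tool's axes as they then stand; what a row does not reach is not made up. A row lasts 1/10 s, in which the tool goes at most 50 mm and 8.59 degrees, less where a joint would pass 70% of its speed; a pose out of reach is approached as far as the arm can. A call with a number of a shift or a turn outside -1 to 1 is refused whole. A call with a gripper value outside its range is refused whole. The fingers move at their own pace and stop on an object; "newtons" is the grip in N (left out, the last holds). Time passes only in rows, so rows that do not move let the fingers close. It gives the time, the measured TCP pose, the force, the opening and the grip force at its end, in the units of the state.
- ctrl.get_obs(): the state, without advancing time (a new reading comes with each control period).
- ctrl.read_camera(name): name is "scene" or "top" or "wrist"; returns the picture (420x560x3 uint8, blue, green, red); there is no depth.
- ctrl.calibration(name): a dict with "camera_matrix" (3x3 intrinsics, pixels), "k1" (the pictures are not rectified: a ray, as slopes to the right and down, at radius r is drawn at 1 + k1 r^2 times it, then the intrinsics apply), "position" and "orientation" of the camera in the world. Camera axes: x right, y up, looking along -z (the intrinsics and any distortion apply to the point x, -y, -z); pixel columns grow to the right and rows downward; lengths in m; the calibration is good to about 2 mm. A picture is of the moment at which its call begins: read the wrist's pose just before it. calibration takes no time and is no camera call; for the wrist camera it gives the pose at the moment of the call.
- ctrl.finish_job(): hands the job in; it is judged then, once.
The state is a dict: "time_s": time; "joint_positions": joint angles; "joint_vel": joint speeds; "joint_efforts": joint torques, N m; "eef_pos": TCP position; "tcp_rot": TCP orientation; "force": force on the tool from outside, world axes, zero at the start; "ft_torque": the same for the moment, N m; "opening": finger opening in m; "grip_force": force on a finger pad.
Only numpy, scipy, OpenCV 4.12 (cv2) and the standard library are available. Lean on these libraries where they do the work, as an engineer would, in place of code of your own. Each camera call takes 0.05 s, during which the arm holds its last target. There are 200 camera calls.

TASK

Close the plywood case on the bench so the carving inside can be sent off. Fold the plain top leaf down flat first, then fold the leaf with the bolt down flat so that its wooden strip overlaps the plain one, and only then slide the bolt fully home through the keeper. Leave the tools and other things on the bench where they are.

Things in the scene. Friction and masses are not known exactly. Their poses are not given: they have to be found in the camera images.
- case: plywood case fixed to the bench, 220 mm along x, 200 mm along y, rim 110 mm high, walls 7 mm. Origin: centre of its underside, z up. The plain leaf is hinged along the rim on its +y side, the bolt leaf on its -y side; hinge lines run along x, 100 mm from the centre, 110 mm high. Each leaf is 220 mm long, 99 mm from hinge to free edge, 6 mm thick
- leaf_plain (a joint): angle of the plain leaf (rad): 0 = shut, flat on the rim; 1.57 = upright; more = leaning outwards (limit 2.4). Stiff hinge (0.07 N m): stays where it is left. On its outer face at mid length, 64 to 74 mm from the hinge, is the keeper, a steel bridge 30 mm wide and 15 mm high
- leaf_bolt (a joint): angle of the leaf with the bolt (rad): 0 = shut, 1.57 = upright, more = leaning outwards (limit 2.4). Same stiff hinge. A wooden strip 4 mm thick, 30 mm wide runs on its outer face along the free edge and sticks out 16 mm beyond it (to 115 mm from the hinge), to lie over the plain leaf
- bolt (a joint): travel of the bolt (m): 0 = drawn back, 0.040 = fully home at its end stop, tongue through the keeper. Slides towards its leaf's free edge (case +y when shut), friction 2 N. Knob: dark steel block at mid length of the leaf's outer face, 24 mm along the hinge, 14 mm along the slide, top 41 mm above the leaf's inner face; centre 45 mm from the hinge drawn back, 85 mm home
- plain_edge (a point): middle of the plain leaf's free edge, on its outer (upper when shut) face, 99 mm from the hinge
- bolt_edge (a point): middle of the outer end of the strip on the bolt leaf, on its outer face, 115 mm from the hinge line and 10 mm above the leaf's inner face
- plain_hinge (a point): middle of the plain leaf's hinge line
- bolt_hinge (a point): middle of the bolt leaf's hinge line
- knob_top (a point): centre of the top of the bolt's knob
- carving: carved wooden bird, about 100 mm long and 80 mm high, standing in the case; origin under its centre. Stays in the case
- chisel_wide: chisel lying beside the case, 120 mm wooden handle and 110 mm blade, 28 mm high; origin at the joint of handle and blade, on the bench; bystander
- gouge: shorter chisel lying on the bench on the other side, 120 mm handle, 90 mm blade, 28 mm high; same origin; bystander
- mallet: round carver's mallet lying down, 250 mm long, 72 mm high; origin below the joint of head and handle; bystander
- glue: white glue bottle, 52 mm across, 130 mm high; origin under its centre; bystander
- tin: open steel tin, 72 mm across, 50 mm high; origin under its centre; bystander
- sanding_block: cork sanding block 100 x 60 x 35 mm; origin under its centre; bystander
There are look-alikes about, which are no part of the job. What is shaped like the carving but yellow is not meant.

How it is judged:
By the outcome, as a careful person would: the job done as asked, in the order asked, and still so for the second after the job is handed in, with the robot touching nothing.
It also fails if it takes over 58 s, if anything falls off the work surface, if the arm or the gripper's body presses on something with over 40 N, if the wrist force passes 120 N, or if a joint passes its speed limit or range.

## Working session

There is one attempt and no reset: what is moved stays moved. The work goes in short steps, Python scripts to look and compute and a tool call to move; the robot and the scene stay as the last step left them, time stands still between calls to the robot, and variables do not carry over. Pictures are saved under pics/ and viewed, at most 10 in all, crops included, and the job is handed in when it is done.

Besides the shell and the picture viewer there is one more tool, called as name([rows], argument=value, ...), one row to a line, values as JSON. step_arm: Moves the arm, as the interface text tells. Its arguments: {"type":"object","properties":{"increments":{"type":"array","items":{"type":"object","properties":{"travel":{"type":"array","items":{"type":"number"}},"delta_rot":{"type":"array","items":{"type":"number"}},"jaw":{"type":"number"}}}},"newtons":{"type":"number"}},"required":["increments"]}

```bash
mkdir -p pics; python3 - <<'E'
from workcell import ctrl
import cv2,numpy as np
np.set_printoptions(precision=4,suppress=True)
for n in ["scene","top"]:
    im=ctrl.read_camera(n); cv2.imwrite(f"pics/{n}0.png",im)
    print(n,ctrl.calibration(n))
o=ctrl.get_obs();print(o['time_s'],o['eef_pos'],o['tcp_rot'],o['opening'],ctrl.tip_extent)
E
```

```text
scene {'camera_matrix': array([[439.4973,   0.    , 275.8767],
       [  0.    , 439.4973, 201.6448],
       [  0.    ,   0.    ,   1.    ]]), 'k1': 0.0025449007185437875, 'position': array([ 1.2951, -0.5179,  0.724 ]), 'orientation': array([[ 0.5429, -0.4553,  0.7056],
       [ 0.8397,  0.2865, -0.4612],
       [ 0.0078,  0.843 ,  0.5379]])}
top {'camera_matrix': array([[481.3633,   0.    , 276.3743],
       [  0.    , 481.3633, 214.2848],
       [  0.    ,   0.    ,   1.    ]]), 'k1': -0.14744726568223507, 'position': array([ 0.2455, -0.0163,  1.3417]), 'orientation': array([[-0.0042,  0.9807, -0.1957],
       [-1.    , -0.0039,  0.0021],
       [ 0.0013,  0.1957,  0.9807]])}
0.1 [0.1674 0.6534 0.2436] [[-0.9687  0.2482 -0.0004]
 [ 0.2482  0.9687 -0.0017]
 [-0.0001 -0.0018 -1.    ]] 0.08700622908434434 0.022
```

View pics/scene0.png

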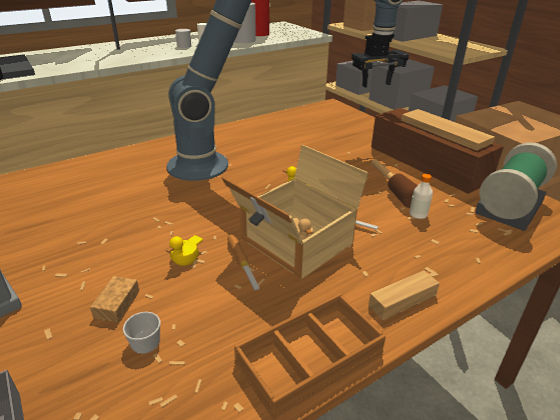

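View pics/top0.png

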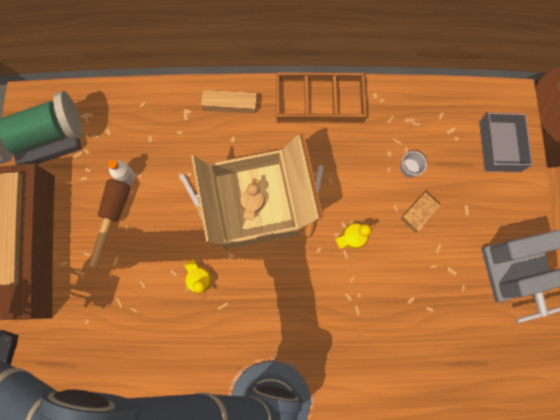

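The scene view has the case at about (300,230). The bolt leaf with its dark knob (257,217) is on the left and the plain leaf (330,175) is at the back. In the top view the case centre is about (255,198), with the bolt leaf on the right and the plain leaf on the left. Yellow ducks at (355,236) and (197,279) in the top view are the look-alikes; the brown bird at (252,198) inside the case is the carving, and I don't need to touch it. Next I'll enlarge the case to pick out its corners.

```bash
python3 - <<'E'
import cv2,numpy as np
a=cv2.imread("pics/scene0.png")[135:285,215:385]; b=cv2.imread("pics/top0.png")[125:260,180:330]
a=cv2.resize(a,None,fx=4.6,fy=4,interpolation=cv2.INTER_CUBIC)
b=cv2.resize(b,None,fx=5,fy=4.4,interpolation=cv2.INTER_CUBIC)
def grid(im,x0,y0,fx,fy):
    for x in range(x0-x0%10+10,x0+int(im.shape[1]/fx),10):
        X=int((x+.5-x0)*fx); cv2.line(im,(X,0),(X,6 if x%50 else 16),(0,255,255),1); cv2.putText(im,str(x),(X-10,26),0,.35,(0,255,255),1)
    for y in range(y0-y0%10+10,y0+int(im.shape[0]/fy),10):
        Y=int((y+.5-y0)*fy); cv2.line(im,(0,Y),(6,Y),(0,255,255),1); cv2.putText(im,str(y),(8,Y+4),0,.35,(0,255,255),1)
grid(a,215,135,4.6,4);grid(b,180,125,5,4.4)
cv2.imwrite("pics/sc.png",a);cv2.imwrite("pics/tc.png",b)
E
```

```text
(no output)
```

View pics/sc.png

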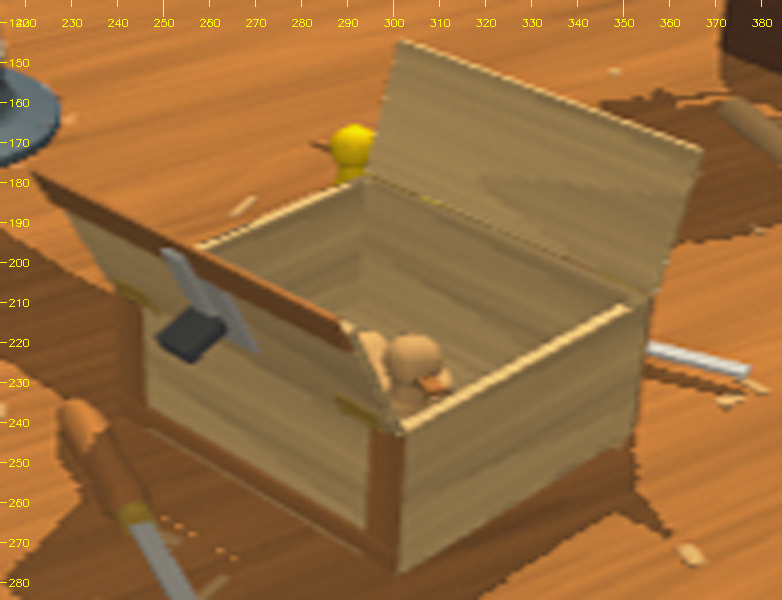

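View pics/tc.png

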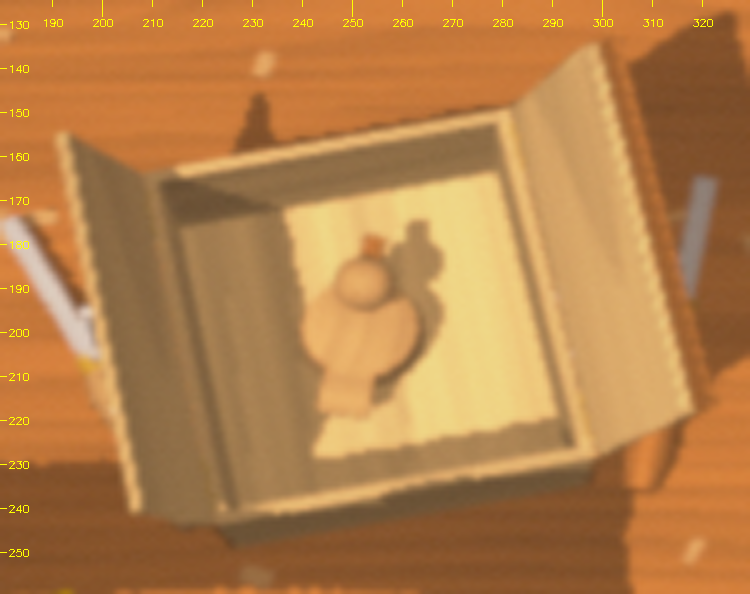

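The scene crop shows:
- plain leaf: free corners (302,145.5) and (367.6,172.5), hinge corners (294,180) and (357,209)
- bolt leaf: strip ends (222.6,178.8) and (291,222), knob at (256,219)
- rim: near corner (302,243)

The top crop shows:
- rim corners: (282,149), (298,228), (210,164), (224,242)
- plain leaf free edge: (192.4,155.2) to (207,241.4)
- bolt strip: (301,134) to (322,217)

Next I'll triangulate these.

```bash
cat > h.py <<'E'
from workcell import ctrl
import cv2,numpy as np
np.set_printoptions(precision=4,suppress=True)
def ray(n,p,C=None):
    C=C or ctrl.calibration(n)
    u=cv2.undistortPoints(np.array([[p]],float),C['camera_matrix'],np.array([C['k1'],0,0,0.]))[0,0]
    d=C['orientation']@np.array([u[0],-u[1],-1]); return C['position'],d/np.linalg.norm(d)
def onz(n,p,z):
    o,d=ray(n,p); return o+d*(z-o[2])/d[2]
def tri(ps,pt):
    a,d=ray("scene",ps);b,e=ray("top",pt)
    s,t=np.linalg.lstsq(np.c_[d,-e],b-a,rcond=None)[0]
    P,Q=a+d*s,b+e*t; return (P+Q)/2,np.linalg.norm(P-Q)
E
python3 - <<'E'
from h import *
print("rim top view z=.11")
for k,p in dict(mx=(282,149.3),m0=(298,228.4),px=(210,164.1),p0=(224.4,242.7)).items(): print(k,onz("top",p,.11))
for k,a,b in [("plain free x-",(302,145.5),(207,241.4)),("plain free x+",(367.6,172.5),(192.4,155.2)),
 ("plain hinge x-",(294.3,180),(224.4,242.7)),("plain hinge x+",(356.7,208.75),(210,164.1)),("rim -y x+",(302,243),(282,149.3)),
 ("strip x-",(222.6,178.75),(320,218)),("strip x+",(291,217),(300,134.3))]: print(k,*tri(a,b))
E
```

```text
rim top view z=.11
mx [ 0.6694 -0.0348  0.11  ]
m0 [ 0.4537 -0.0748  0.11  ]
px [0.629  0.1582 0.11  ]
p0 [0.417  0.1157 0.11  ]
plain free x- [0.4071 0.1474 0.2023] 0.0007583284138799855
plain free x+ [0.6229 0.1895 0.2053] 0.0004235260061913447
plain hinge x- [0.4177 0.1165 0.1069] 0.001090300830874014
plain hinge x+ [0.6294 0.1593 0.1124] 0.0036332265129646714
rim -y x+ [ 0.6686 -0.0356  0.1108] 0.002010020491301004
strip x- [ 0.4623 -0.1246  0.2053] 0.002194416532841694
strip x+ [ 0.6778 -0.0777  0.2026] 0.002454338182472858
```

```bash
cat >> h.py <<'E'
yaw=.1955; c=np.array([.5423,.0411,0]); R=np.array([[np.cos(yaw),-np.sin(yaw),0],[np.sin(yaw),np.cos(yaw),0],[0,0,1]])
def tip():   # fingertip in the case frame
    o=ctrl.get_obs(); return R.T@(o['eef_pos']+o['tcp_rot'][:,2]*.022-c)
E
python3 - <<'E'
from h import *
o=ctrl.get_obs();print(tip())
D=np.c_[-R[:,0],R[:,1],[0,0,-1]]
from scipy.spatial.transform import Rotation as r
print(np.degrees(r.from_matrix(o['tcp_rot'].T@D).as_rotvec())/4)
E
```

```text
[-0.2488  0.6734  0.2216]
[-0.025  -0.0047 -6.3928]
```

step_arm([
  {"travel":[0,0,0],"delta_rot":[0,0,-0.9],"jaw":0},
  {"travel":[0,0,0],"delta_rot":[0,0,-0.9],"jaw":0},
  {"travel":[0,0,0],"delta_rot":[0,0,-0.9],"jaw":0},
  {"travel":[0,0,0],"delta_rot":[0,0,-0.9],"jaw":0},
  {"travel":[0,0,0],"delta_rot":[0,0,-0.9],"jaw":0},
  {"travel":[0,0,0],"delta_rot":[0,0,-0.9],"jaw":0},
  {"travel":[0,0,0],"delta_rot":[0,0,-1.0],"jaw":0},
  {"travel":[0,0,0],"delta_rot":[0,0,0],"jaw":0},
])

```text
time_s: 0.9
eef_pos: [0.1675, 0.6536, 0.244]
tcp_rot: [[-0.981, -0.195, -0.0], [-0.195, 0.981, -0.001], [0.001, -0.001, -1.0]]
force: [0.2, 0.7, -0.5]
opening: 0.0309
grip_force: 0.0
```

step_arm([
  {"travel":[-0.4,-1,0],"jaw":0},
  {"travel":[-0.4,-1,0],"jaw":0},
  {"travel":[-0.4,-1,0],"jaw":0},
  {"travel":[-0.4,-1,0],"jaw":0},
  {"travel":[-0.4,-1,0],"jaw":0},
  {"travel":[-0.4,-1,0],"jaw":0},
  {"travel":[-0.4,-1,0],"jaw":0},
  {"travel":[-0.4,-1,0],"jaw":0},
  {"travel":[-0.4,-1,0],"jaw":0},
  {"travel":[-0.4,-1,0],"jaw":0},
])

```text
validation failed for argument at $.in...
```

step_arm([
  {"travel":[-0.4,-1,0],"jaw":0},
  {"travel":[-0.4,-1,0],"jaw":0},
  {"travel":[-0.4,-1,0],"jaw":0},
  {"travel":[-0.4,-1,0],"jaw":0},
  {"travel":[-0.4,-1,0],"jaw":0},
  {"travel":[-0.4,-1,0],"jaw":0},
  {"travel":[-0.4,-1,0],"jaw":0},
  {"travel":[-0.4,-1,0],"jaw":0},
  {"travel":[-0.4,-1,0],"jaw":0},
  {"travel":[0,0,0],"jaw":0},
])

```text
validation failed for argument at $.in...
```

```bash
python3 -c "
from h import *
print(tip())"
```

```text
[-0.2487  0.6736  0.222 ]
```

step_arm([
  {"travel":[-0.4,-1,0],"delta_rot":[0,0,0],"jaw":0},
  {"travel":[-0.4,-1,0],"delta_rot":[0,0,0],"jaw":0},
  {"travel":[-0.4,-1,0],"delta_rot":[0,0,0],"jaw":0},
  {"travel":[-0.4,-1,0],"delta_rot":[0,0,0],"jaw":0},
  {"travel":[-0.4,-1,0],"delta_rot":[0,0,0],"jaw":0},
  {"travel":[-0.4,-1,0],"delta_rot":[0,0,0],"jaw":0},
  {"travel":[-0.4,-1,0],"delta_rot":[0,0,0],"jaw":0},
  {"travel":[-0.4,-1,0],"delta_rot":[0,0,0],"jaw":0},
  {"travel":[-0.4,-1,0],"delta_rot":[0,0,0],"jaw":0},
  {"travel":[-0.4,-1,0],"delta_rot":[0,0,0],"jaw":0},
])

```text
time_s: 1.9
eef_pos: [0.2853, 0.4724, 0.2444]
tcp_rot: [[-0.981, -0.193, -0.0], [-0.193, 0.981, -0.0], [0.0, -0.0, -1.0]]
force: [1.0, 0.2, -0.5]
opening: 0.0004
grip_force: 0.0
```

step_arm([
  {"travel":[-0.4,-1,0],"delta_rot":[0,0,0],"jaw":0},
  {"travel":[-0.4,-1,0],"delta_rot":[0,0,0],"jaw":0},
  {"travel":[-0.4,-1,0],"delta_rot":[0,0,0],"jaw":0},
  {"travel":[-0.4,-1,0],"delta_rot":[0,0,0],"jaw":0},
  {"travel":[-0.4,-1,0],"delta_rot":[0,0,0],"jaw":0},
  {"travel":[-0.4,-1,0],"delta_rot":[0,0,0],"jaw":0},
  {"travel":[-0.4,-1,0],"delta_rot":[0,0,0],"jaw":0},
  {"travel":[-0.4,-1,0],"delta_rot":[0,0,0],"jaw":0},
  {"travel":[-0.4,-1,0],"delta_rot":[0,0,0],"jaw":0},
  {"travel":[0,0,0],"delta_rot":[0,0,0],"jaw":0},
])

```text
time_s: 2.9
eef_pos: [0.3922, 0.3079, 0.2444]
tcp_rot: [[-0.982, -0.188, 0.0], [-0.188, 0.982, -0.001], [-0.0, -0.001, -1.0]]
force: [-0.5, -0.8, 0.5]
opening: 0.0005
grip_force: 0.0
```

```bash
python3 -c "
from h import *
print(tip())"
```

```text
[-0.0954  0.2909  0.2224]
```

step_arm([
  {"travel":[-0.4,-0.95,0.43],"delta_rot":[0,0,0],"jaw":0},
  {"travel":[-0.4,-0.95,0.43],"delta_rot":[0,0,0],"jaw":0},
  {"travel":[-0.4,-0.95,0.43],"delta_rot":[0,0,0],"jaw":0},
  {"travel":[-0.4,-0.95,0.43],"delta_rot":[0,0,0],"jaw":0},
  {"travel":[-0.4,-0.95,0.43],"delta_rot":[0,0,0],"jaw":0},
  {"travel":[-0.4,-0.95,0.43],"delta_rot":[0,0,0],"jaw":0},
  {"travel":[0,0,0],"delta_rot":[0,0,0],"jaw":0},
])

```text
time_s: 3.6
eef_pos: [0.4602, 0.2064, 0.1918]
tcp_rot: [[-0.982, -0.19, -0.002], [-0.19, 0.982, -0.002], [0.002, -0.001, -1.0]]
force: [-0.5, 0.3, 0.1]
opening: 0.0006
grip_force: 0.0
```

```bash
python3 - <<'E'
from h import *
print(tip(),ctrl.get_obs()['force'])
a=cv2.resize(ctrl.read_camera("scene")[120:290,200:400],None,fx=3,fy=3); b=cv2.resize(ctrl.read_camera("top")[120:270,160:340],(600,500))
cv2.imwrite("pics/c1.png",cv2.resize(np.hstack([a[:500],b]),(800,333)))
E
```

```text
[-0.0485  0.1781  0.1698] [-0.542   0.3391  0.0972]
```

View pics/c1.png

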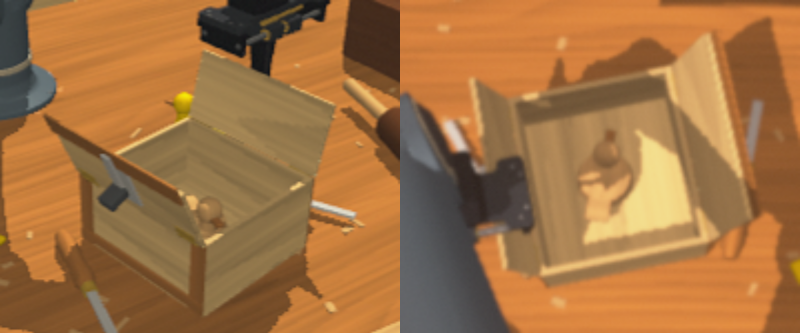

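The picture shows the closed fingers standing just outside the plain leaf (scene crop 265,60), with the gripper body above the leaf's edge. I'll push now.

step_arm([
  {"travel":[0,-0.5,0],"delta_rot":[0,0,0],"jaw":0},
  {"travel":[0,-0.5,0],"delta_rot":[0,0,0],"jaw":0},
  {"travel":[0,-0.5,0],"delta_rot":[0,0,0],"jaw":0},
  {"travel":[0,-0.5,0],"delta_rot":[0,0,0],"jaw":0},
  {"travel":[0,-0.5,0],"delta_rot":[0,0,0],"jaw":0},
  {"travel":[0,-0.5,0],"delta_rot":[0,0,0],"jaw":0},
  {"travel":[0,-0.5,0],"delta_rot":[0,0,0],"jaw":0},
  {"travel":[0,-0.4,0],"delta_rot":[0,0,0],"jaw":0},
])

```text
time_s: 4.5
eef_pos: [0.4752, 0.1309, 0.1928]
tcp_rot: [[-0.981, -0.194, -0.0], [-0.194, 0.981, 0.0], [0.0, 0.0, -1.0]]
force: [-0.2, 1.4, -1.1]
opening: 0.0008
grip_force: 0.6
```

step_arm([
  {"travel":[0,-0.6,0.1],"delta_rot":[0,0,0],"jaw":0},
  {"travel":[0,-0.6,0.2],"delta_rot":[0,0,0],"jaw":0},
  {"travel":[0,-0.5,0.35],"delta_rot":[0,0,0],"jaw":0},
  {"travel":[0,-0.5,0.35],"delta_rot":[0,0,0],"jaw":0},
  {"travel":[0,-0.3,0.4],"delta_rot":[0,0,0],"jaw":0},
  {"travel":[0,-0.3,0.4],"delta_rot":[0,0,0],"jaw":0},
  {"travel":[0,-0.1,0.4],"delta_rot":[0,0,0],"jaw":0},
  {"travel":[0,0,0],"delta_rot":[0,0,0],"jaw":0},
])

```text
time_s: 5.3
eef_pos: [0.4855, 0.0742, 0.1475]
tcp_rot: [[-0.981, -0.194, -0.003], [-0.194, 0.981, -0.001], [0.003, -0.0, -1.0]]
force: [-0.9, -0.6, 0.3]
opening: 0.0005
grip_force: 0.0
```

```bash
python3 -c "
from h import *
print(tip())"
```

```text
[-0.0493  0.0435  0.1255]
```

step_arm([
  {"travel":[0,0,0.25],"delta_rot":[0,0,0],"jaw":0},
  {"travel":[0,0,0.2],"delta_rot":[0,0,0],"jaw":0},
  {"travel":[0,0,0.1],"delta_rot":[0,0,0],"jaw":0},
  {"travel":[0,0,0],"delta_rot":[0,0,0],"jaw":0},
])

```text
time_s: 5.7
eef_pos: [0.4865, 0.0752, 0.1388]
tcp_rot: [[-0.981, -0.195, 0.0], [-0.195, 0.981, 0.0], [-0.0, 0.0, -1.0]]
force: [-3.0, -0.9, 7.8]
opening: 0.0002
grip_force: 4.1
```

```bash
python3 -c "
from h import *
print(tip())"
```

```text
[-0.0481  0.0443  0.1168]
```

step_arm([
  {"travel":[0,0,-0.7],"delta_rot":[0,0,0],"jaw":0},
  {"travel":[0,0,-1],"delta_rot":[0,0,0],"jaw":0},
  {"travel":[0,0,-1],"delta_rot":[0,0,0],"jaw":0},
  {"travel":[0,0,-1],"delta_rot":[0,0,0],"jaw":0},
  {"travel":[0,0,-1],"delta_rot":[0,0,0],"jaw":0},
  {"travel":[0,0,-1],"delta_rot":[0,0,0],"jaw":0},
  {"travel":[0,0,-0.9],"delta_rot":[0,0,0],"jaw":0},
  {"travel":[0,0,0],"delta_rot":[0,0,0],"jaw":0},
])

```text
time_s: 6.5
eef_pos: [0.4877, 0.0755, 0.2722]
tcp_rot: [[-0.981, -0.195, 0.005], [-0.195, 0.981, 0.002], [-0.005, 0.001, -1.0]]
force: [-0.3, 0.3, -0.2]
opening: 0.0004
grip_force: 0.0
```

step_arm([
  {"travel":[0,-0.9,0],"delta_rot":[0,0,0],"jaw":0},
  {"travel":[0,-0.9,0],"delta_rot":[0,0,0],"jaw":0},
  {"travel":[0,-0.9,0],"delta_rot":[0,0,0],"jaw":0},
  {"travel":[0,-0.9,0],"delta_rot":[0,0,0],"jaw":0},
  {"travel":[0,-0.9,0],"delta_rot":[0,0,0],"jaw":0},
  {"travel":[0,-0.9,0],"delta_rot":[0,0,0],"jaw":0},
  {"travel":[0,-0.9,0],"delta_rot":[0,0,0],"jaw":0},
  {"travel":[0,-0.9,0],"delta_rot":[0,0,0],"jaw":0},
  {"travel":[0,-0.9,0],"delta_rot":[0,0,0],"jaw":0},
  {"travel":[0,-0.9,0],"delta_rot":[0,0,0],"jaw":0},
])

```text
time_s: 7.5
eef_pos: [0.521, -0.102, 0.2686]
tcp_rot: [[-0.981, -0.195, -0.002], [-0.195, 0.981, 0.0], [0.002, 0.001, -1.0]]
force: [-0.1, 0.8, 0.4]
opening: 0.0008
grip_force: 0.0
```

step_arm([
  {"travel":[0,-0.9,0],"delta_rot":[0,0,0],"jaw":0},
  {"travel":[0,-0.9,0],"delta_rot":[0,0,0],"jaw":0},
  {"travel":[0,-0.9,0],"delta_rot":[0,0,0],"jaw":0},
  {"travel":[0,-0.4,0],"delta_rot":[0,0,0],"jaw":0},
  {"travel":[0,0,0],"delta_rot":[0,0,0],"jaw":0},
])

```text
time_s: 8.0
eef_pos: [0.5331, -0.1632, 0.269]
tcp_rot: [[-0.981, -0.193, -0.001], [-0.193, 0.981, -0.0], [0.001, 0.0, -1.0]]
force: [0.0, 0.4, -0.4]
opening: 0.0004
grip_force: 0.0
```

```bash
python3 - <<'E'
from h import *
print(tip(),ctrl.get_obs()['force'])
a=cv2.resize(ctrl.read_camera("scene")[120:290,200:400],None,fx=3,fy=3); b=cv2.resize(ctrl.read_camera("top")[120:270,160:340],(600,500))
cv2.imwrite("pics/c2.png",cv2.resize(np.hstack([a[:500],b]),(800,333)))
E
```

```text
[-0.0488 -0.1987  0.247 ] [ 0.0261  0.3961 -0.3557]
```

View pics/c2.png

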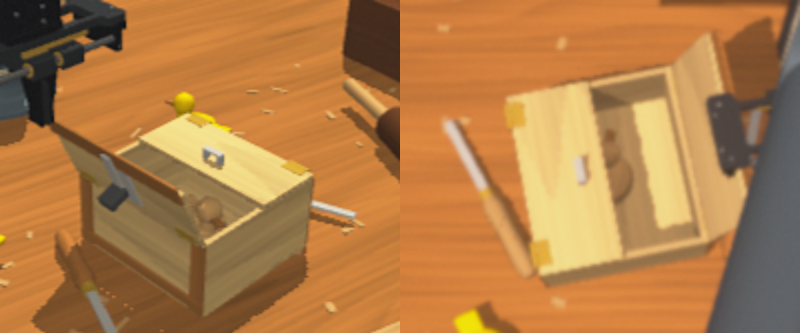

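The plain leaf is flat: its keeper shows at (213,157) in the left crop, and the press read 8 N at tip z = 0.117. The fingers are now outside the bolt leaf, so I'll repeat the mirrored arc.

step_arm([
  {"travel":[0,0,0.9],"delta_rot":[0,0,0],"jaw":0},
  {"travel":[0,0,1],"delta_rot":[0,0,0],"jaw":0},
  {"travel":[0,0,1],"delta_rot":[0,0,0],"jaw":0},
  {"travel":[0,0,0.9],"delta_rot":[0,0,0],"jaw":0},
  {"travel":[0,0,0],"delta_rot":[0,0,0],"jaw":0},
])

```text
time_s: 8.6
eef_pos: [0.5318, -0.1604, 0.1915]
tcp_rot: [[-0.98, -0.197, -0.005], [-0.197, 0.98, 0.002], [0.005, 0.003, -1.0]]
force: [-0.8, 0.0, 0.8]
opening: 0.0005
grip_force: 0.0
```

step_arm([
  {"travel":[0,0.5,0],"delta_rot":[0,0,0],"jaw":0},
  {"travel":[0,0.5,0],"delta_rot":[0,0,0],"jaw":0},
  {"travel":[0,0.5,0],"delta_rot":[0,0,0],"jaw":0},
  {"travel":[0,0.5,0],"delta_rot":[0,0,0],"jaw":0},
  {"travel":[0,0.5,0],"delta_rot":[0,0,0],"jaw":0},
  {"travel":[0,0.5,0],"delta_rot":[0,0,0],"jaw":0},
  {"travel":[0,0.5,0],"delta_rot":[0,0,0],"jaw":0},
  {"travel":[0,0.5,0],"delta_rot":[0,0,0],"jaw":0},
  {"travel":[0,0.5,0],"delta_rot":[0,0,0],"jaw":0},
  {"travel":[0,0.4,0],"delta_rot":[0,0,0],"jaw":0},
])

```text
time_s: 9.6
eef_pos: [0.5139, -0.0651, 0.1935]
tcp_rot: [[-0.981, -0.196, -0.001], [-0.196, 0.981, 0.0], [0.001, 0.001, -1.0]]
force: [0.7, -1.1, -0.8]
opening: 0.0004
grip_force: 0.5
```

step_arm([
  {"travel":[0,0.6,0.1],"delta_rot":[0,0,0],"jaw":0},
  {"travel":[0,0.6,0.2],"delta_rot":[0,0,0],"jaw":0},
  {"travel":[0,0.5,0.35],"delta_rot":[0,0,0],"jaw":0},
  {"travel":[0,0.5,0.35],"delta_rot":[0,0,0],"jaw":0},
  {"travel":[0,0.3,0.4],"delta_rot":[0,0,0],"jaw":0},
  {"travel":[0,0.3,0.4],"delta_rot":[0,0,0],"jaw":0},
  {"travel":[0,0.1,0.4],"delta_rot":[0,0,0],"jaw":0},
  {"travel":[0,0,0],"delta_rot":[0,0,0],"jaw":0},
])

```text
time_s: 10.4
eef_pos: [0.5021, -0.009, 0.1485]
tcp_rot: [[-0.981, -0.195, -0.003], [-0.195, 0.981, 0.0], [0.003, 0.001, -1.0]]
force: [0.0, -0.1, 0.2]
opening: 0.0005
grip_force: 0.0
```

```bash
python3 -c "
from h import *
print(tip())"
```

```text
[-0.0492 -0.0413  0.1265]
```

step_arm([
  {"travel":[0,0,0.3],"delta_rot":[0,0,0],"jaw":0},
  {"travel":[0,0,0.2],"delta_rot":[0,0,0],"jaw":0},
  {"travel":[0,0,0.15],"delta_rot":[0,0,0],"jaw":0},
  {"travel":[0,0,0],"delta_rot":[0,0,0],"jaw":0},
])

```text
time_s: 10.8
eef_pos: [0.5033, -0.0097, 0.1387]
tcp_rot: [[-0.981, -0.194, -0.0], [-0.194, 0.981, 0.001], [-0.0, 0.001, -1.0]]
force: [-5.9, -0.4, 14.9]
opening: 0.0006
grip_force: 8.0
```

```bash
python3 -c "
from h import *
print(tip())"
```

```text
[-0.0481 -0.0422  0.1167]
```

step_arm([
  {"travel":[0,0,-0.7],"delta_rot":[0,0,0],"jaw":0},
  {"travel":[0,0,-1],"delta_rot":[0,0,0],"jaw":0},
  {"travel":[0,0,-1],"delta_rot":[0,0,0],"jaw":0},
  {"travel":[0,-0.9,-0.5],"delta_rot":[0,0,0],"jaw":0},
  {"travel":[0,-0.9,0],"delta_rot":[0,0,0],"jaw":0},
  {"travel":[0,-0.9,0],"delta_rot":[0,0,0],"jaw":0},
  {"travel":[0,-0.9,0],"delta_rot":[0,0,0],"jaw":0},
  {"travel":[0,-0.9,0],"delta_rot":[0,0,0],"jaw":0},
  {"travel":[0,-0.9,0],"delta_rot":[0,0,0],"jaw":0},
  {"travel":[0,-0.9,0],"delta_rot":[0,0,0],"jaw":0},
])

```text
time_s: 11.8
eef_pos: [0.5276, -0.1341, 0.2008]
tcp_rot: [[-0.981, -0.194, 0.0], [-0.194, 0.981, 0.0], [-0.0, 0.0, -1.0]]
force: [-0.2, 0.9, 0.3]
opening: 0.0003
grip_force: 0.0
```

```bash
python3 - <<'E'
from h import *
print(tip(),ctrl.get_obs()['force'])
a=cv2.resize(ctrl.read_camera("scene")[160:290,220:370],(750,600)); t=ctrl.read_camera("top"); b=cv2.resize(t[120:270,160:340],(600,500)); cv2.imwrite("pics/t3raw.png",t)
cv2.imwrite("pics/c3.png",np.hstack([cv2.resize(a,(440,400)),cv2.resize(b,(360,400))]))
E
```

```text
[-0.0484 -0.169   0.1788] [-0.2299  0.9081  0.2507]
```

View pics/c3.png

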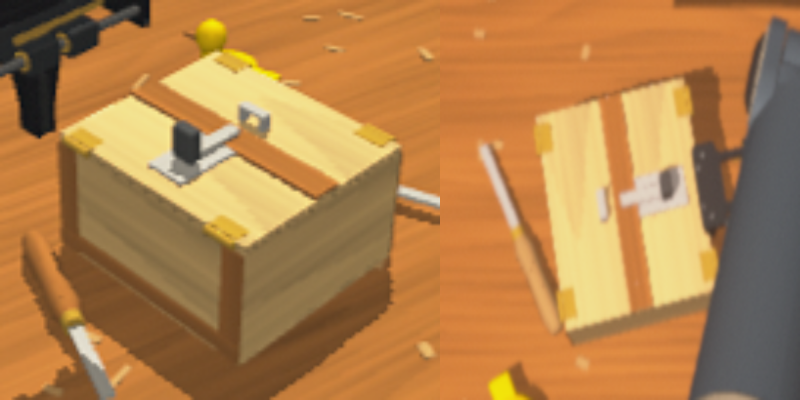

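Both leaves are flat: the strip overlaps the plain leaf, and the tongue points at the keeper. The knob shows at about (185,128) in the left crop and (670,182) in the right. Next I'll triangulate its top.

```bash
python3 - <<'E'
from h import *
P,e=tri((283,202),(275,187.5)); print(P,R.T@(P-c),e)
E
```

```text
[ 0.5536 -0.0143  0.151 ] [ 0.0003 -0.0566  0.151 ] 0.002872910134469505
```

step_arm([
  {"travel":[-0.8,0.8,0],"delta_rot":[0,0,0],"jaw":0},
  {"travel":[-0.8,0.8,0],"delta_rot":[0,0,0],"jaw":0},
  {"travel":[-0.8,0.8,0],"delta_rot":[0,0,0],"jaw":0},
  {"travel":[0,0.6,0],"delta_rot":[0,0,0],"jaw":0},
  {"travel":[0,0,0.8],"delta_rot":[0,0,0],"jaw":0},
  {"travel":[0,0,0.8],"delta_rot":[0,0,0],"jaw":0},
  {"travel":[0,0,0.9],"delta_rot":[0,0,0],"jaw":0},
  {"travel":[0,0,0],"delta_rot":[0,0,0],"jaw":0},
])

```text
time_s: 12.7
eef_pos: [0.5603, -0.0642, 0.1487]
tcp_rot: [[-0.981, -0.195, -0.006], [-0.195, 0.981, 0.0], [0.006, 0.002, -1.0]]
force: [-0.6, 0.2, 0.3]
opening: 0.0003
grip_force: 0.0
```

```bash
python3 -c "
from h import *
print(tip(),ctrl.get_obs()['force'])"
```

```text
[-0.0029 -0.1068  0.1267] [-0.6105  0.1718  0.3004]
```

step_arm([
  {"travel":[0,0.4,0],"delta_rot":[0,0,0],"jaw":0},
  {"travel":[0,0.4,0],"delta_rot":[0,0,0],"jaw":0},
  {"travel":[0,0.4,0],"delta_rot":[0,0,0],"jaw":0},
  {"travel":[0,0.4,0],"delta_rot":[0,0,0],"jaw":0},
  {"travel":[0,0.4,0],"delta_rot":[0,0,0],"jaw":0},
  {"travel":[0,0.4,0],"delta_rot":[0,0,0],"jaw":0},
  {"travel":[0,0.3,0],"delta_rot":[0,0,0],"jaw":0},
  {"travel":[0,0,0],"delta_rot":[0,0,0],"jaw":0},
])

```text
time_s: 13.5
eef_pos: [0.5525, -0.0109, 0.1511]
tcp_rot: [[-0.981, -0.196, 0.0], [-0.196, 0.981, 0.001], [-0.0, 0.0, -1.0]]
force: [-0.6, 0.3, 0.3]
opening: 0.0003
grip_force: 0.0
```

```bash
python3 -c "
from h import *
print(tip(),ctrl.get_obs()['force'])"
```

```text
[-0.     -0.053   0.1291] [-0.562   0.2723  0.2912]
```

step_arm([
  {"travel":[0,0.3,0],"delta_rot":[0,0,0],"jaw":0},
  {"travel":[0,0.3,0],"delta_rot":[0,0,0],"jaw":0},
])

```text
time_s: 13.7
eef_pos: [0.5503, -0.0004, 0.151]
tcp_rot: [[-0.981, -0.194, 0.0], [-0.194, 0.981, -0.0], [-0.0, -0.0, -1.0]]
force: [0.6, -1.2, 1.1]
opening: 0.0008
grip_force: 1.2
```

step_arm([
  {"travel":[0,0.2,0],"delta_rot":[0,0,0],"jaw":0},
  {"travel":[0,0.2,0],"delta_rot":[0,0,0],"jaw":0},
])

```text
time_s: 13.9
eef_pos: [0.5486, 0.008, 0.1509]
tcp_rot: [[-0.981, -0.195, 0.0], [-0.195, 0.981, -0.0], [-0.0, -0.0, -1.0]]
force: [-0.2, -2.3, 1.8]
opening: 0.0
grip_force: 1.2
```

```bash
python3 -c "
from h import *
print(tip(),ctrl.get_obs()['force'])"
```

```text
[-0.0003 -0.0337  0.1289] [-0.1792 -2.2911  1.7901]
```

step_arm([
  {"travel":[0,0.15,0],"delta_rot":[0,0,0],"jaw":0},
  {"travel":[0,0.15,0],"delta_rot":[0,0,0],"jaw":0},
])

```text
time_s: 14.1
eef_pos: [0.5475, 0.0136, 0.1509]
tcp_rot: [[-0.981, -0.195, 0.0], [-0.195, 0.981, -0.0], [-0.0, -0.0, -1.0]]
force: [0.8, -7.4, 0.4]
opening: 0.0006
grip_force: 4.3
```

step_arm([
  {"travel":[0,0.1,0],"delta_rot":[0,0,0],"jaw":0},
  {"travel":[0,0.1,0],"delta_rot":[0,0,0],"jaw":0},
])

```text
time_s: 14.3
eef_pos: [0.5474, 0.0138, 0.1511]
tcp_rot: [[-0.981, -0.193, 0.002], [-0.193, 0.981, -0.005], [-0.001, -0.005, -1.0]]
force: [4.0, -12.5, 0.6]
opening: 0.0
grip_force: 6.0
```

```bash
python3 -c "
from h import *
print(tip(),ctrl.get_obs()['force'])"
```

```text
[-0.0003 -0.0278  0.1291] [  3.9829 -12.537    0.6289]
```

The bolt stopped hard, with the force rising to 12.5 N. I'll back off, lift and look.

step_arm([
  {"travel":[0,-0.6,0],"delta_rot":[0,0,0],"jaw":0},
  {"travel":[0,-0.8,0],"delta_rot":[0,0,0],"jaw":0},
  {"travel":[0,-0.5,-0.8],"delta_rot":[0,0,0],"jaw":0},
  {"travel":[0,-0.8,-1],"delta_rot":[0,0,0],"jaw":0},
  {"travel":[0,-0.9,-1],"delta_rot":[0,0,0],"jaw":0},
  {"travel":[0,-0.9,-1],"delta_rot":[0,0,0],"jaw":0},
  {"travel":[0,-0.9,-1],"delta_rot":[0,0,0],"jaw":0},
  {"travel":[0,-0.9,0],"delta_rot":[0,0,0],"jaw":0},
  {"travel":[0,-0.9,0],"delta_rot":[0,0,0],"jaw":0},
  {"travel":[0,0,0],"delta_rot":[0,0,0],"jaw":0},
])

```text
time_s: 15.3
eef_pos: [0.5745, -0.1258, 0.2468]
tcp_rot: [[-0.982, -0.191, -0.0], [-0.191, 0.982, -0.0], [0.0, -0.0, -1.0]]
force: [-0.5, -0.5, -0.7]
opening: 0.0003
grip_force: 0.0
```

```bash
python3 - <<'E'
from h import *
print(tip(),ctrl.get_obs()['force'])
s=ctrl.read_camera("scene");t=ctrl.read_camera("top")
a=s[170:250,240:330];b=t[150:230,210:300]
cv2.imwrite("pics/c4.png",np.hstack([cv2.resize(x,(400,356),interpolation=cv2.INTER_CUBIC) for x in (a,b)]))
E
```

```text
[-0.0009 -0.17    0.2248] [-0.499  -0.5482 -0.6693]
```

View pics/c4.png

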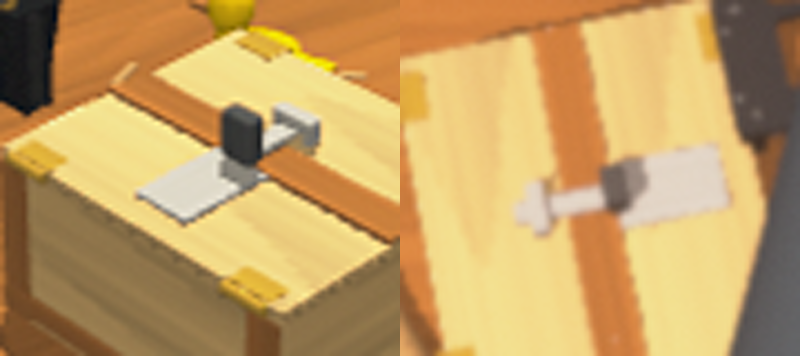

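The tongue is through the keeper: it shows beyond it at (525,212) in the right crop. Next I'll check how far the knob has travelled.

```bash
python3 - <<'E'
from h import *
P,e=tri((294.4,195.2),(260,187.8)); print(R.T@(P-c),e)
t=lambda a,b:R.T@(onz(a,b,.151)-c)
print(t("scene",(294.4,195.2)),t("top",(260,187.8)))
for n in("scene","top"):   # project expected home / 4mm short knob top
  C=ctrl.calibration(n)
  for y in(-.015,-.019,-.023):
    q=C['orientation'].T@(R@[0,y,.151]+c-C['position']);u=np.array([q[0],-q[1]])/-q[2];u*=1+C['k1']*(u@u)
    print(n,y,C['camera_matrix'][:2,:2]@u+C['camera_matrix'][:2,2])
E
```

```text
[ 0.0047 -0.0198  0.1569] 0.0002708926622933213
[-0.0018 -0.0126  0.151 ] [ 0.0061 -0.02    0.151 ]
scene -0.015 [294.2404 195.8288]
scene -0.019 [293.1176 196.4143]
scene -0.023 [291.9899 197.0024]
top -0.015 [258.5451 190.4649]
top -0.019 [260.0849 190.1626]
top -0.023 [261.6246 189.8603]
```

The two views leave about 4 mm of doubt, so I'll press the knob once more, harder, to see whether it yields.

step_arm([
  {"travel":[0,0.9,0],"delta_rot":[0,0,0],"jaw":0},
  {"travel":[0,0.9,0],"delta_rot":[0,0,0],"jaw":0},
  {"travel":[0,0.9,0],"delta_rot":[0,0,0],"jaw":0},
  {"travel":[0,0.9,0],"delta_rot":[0,0,0],"jaw":0},
  {"travel":[0,0.9,0.7],"delta_rot":[0,0,0],"jaw":0},
  {"travel":[0,0,1],"delta_rot":[0,0,0],"jaw":0},
  {"travel":[0,0,1],"delta_rot":[0,0,0],"jaw":0},
  {"travel":[0,0,1],"delta_rot":[0,0,0],"jaw":0},
  {"travel":[0,0,1],"delta_rot":[0,0,0],"jaw":0},
  {"travel":[0,0,0],"delta_rot":[0,0,0],"jaw":0},
])

```text
time_s: 16.4
eef_pos: [0.5548, -0.0333, 0.1502]
tcp_rot: [[-0.98, -0.197, -0.007], [-0.197, 0.98, 0.001], [0.006, 0.002, -1.0]]
force: [-0.0, 0.3, -0.9]
opening: 0.0004
grip_force: 0.0
```

```bash
python3 -c "
from h import *
print(tip(),ctrl.get_obs()['force'])"
```

```text
[-0.0024 -0.0754  0.1282] [-0.0143  0.2842 -0.8904]
```

step_arm([
  {"travel":[0,0.5,0],"delta_rot":[0,0,0],"jaw":0},
  {"travel":[0,0.5,0],"delta_rot":[0,0,0],"jaw":0},
  {"travel":[0,0.5,0],"delta_rot":[0,0,0],"jaw":0},
  {"travel":[0,0.4,0],"delta_rot":[0,0,0],"jaw":0},
  {"travel":[0,0.3,0],"delta_rot":[0,0,0],"jaw":0},
  {"travel":[0,0.15,0],"delta_rot":[0,0,0],"jaw":0},
  {"travel":[0,0.15,0],"delta_rot":[0,0,0],"jaw":0},
  {"travel":[0,0.15,0],"delta_rot":[0,0,0],"jaw":0},
  {"travel":[0,0,0],"delta_rot":[0,0,0],"jaw":0},
])

```text
time_s: 17.3
eef_pos: [0.5474, 0.0138, 0.1531]
tcp_rot: [[-0.981, -0.193, 0.001], [-0.193, 0.981, -0.003], [-0.001, -0.004, -1.0]]
force: [0.8, -5.1, -0.2]
opening: 0.0006
grip_force: 2.5
```

```bash
python3 -c "
from h import *
print(tip(),ctrl.get_obs()['force'])"
```

```text
[-0.0003 -0.0279  0.1311] [ 0.8391 -5.1434 -0.2289]
```

step_arm([
  {"travel":[0,0.25,0],"delta_rot":[0,0,0],"jaw":0},
  {"travel":[0,0.2,0],"delta_rot":[0,0,0],"jaw":0},
  {"travel":[0,0,0],"delta_rot":[0,0,0],"jaw":0},
])

```text
time_s: 17.6
eef_pos: [0.5472, 0.0144, 0.1533]
tcp_rot: [[-0.982, -0.188, 0.005], [-0.188, 0.982, -0.013], [-0.002, -0.014, -1.0]]
force: [5.2, -20.7, -3.0]
opening: 0.0004
grip_force: 10.2
```

```bash
python3 -c "
from h import *
print(tip(),ctrl.get_obs()['force'])"
```

```text
[-0.0003 -0.0275  0.1313] [  5.1927 -20.7211  -3.0475]
```

The end stop is solid: 21 N moves the knob only 0.4 mm. I'll back off, lift clear and hand in.

step_arm([
  {"travel":[0,-0.6,0],"delta_rot":[0,0,0],"jaw":0},
  {"travel":[0,-0.8,0],"delta_rot":[0,0,0],"jaw":0},
  {"travel":[0,-0.5,-0.8],"delta_rot":[0,0,0],"jaw":0},
  {"travel":[0,0,-1],"delta_rot":[0,0,0],"jaw":0},
  {"travel":[0,0,-1],"delta_rot":[0,0,0],"jaw":0},
  {"travel":[0,0,-1],"delta_rot":[0,0,0],"jaw":0},
  {"travel":[0,-0.9,-1],"delta_rot":[0,0,0],"jaw":0},
  {"travel":[0,-0.9,0],"delta_rot":[0,0,0],"jaw":0},
  {"travel":[0,-0.9,0],"delta_rot":[0,0,0],"jaw":0},
  {"travel":[0,0,0],"delta_rot":[0,0,0],"jaw":0},
])

```text
time_s: 18.6
eef_pos: [0.563, -0.0676, 0.2491]
tcp_rot: [[-0.982, -0.19, 0.0], [-0.19, 0.982, -0.001], [-0.0, -0.001, -1.0]]
force: [-1.5, 0.2, -0.4]
opening: 0.0005
grip_force: 0.0
```

```bash
python3 -c "
from h import *
print(tip(),ctrl.get_obs()['force'])
print(ctrl.finish_job())"
```

```text
[-0.0008 -0.1107  0.2271] [-1.4683  0.2399 -0.3562]
the job is handed in; nothing more can be done
None
```

The case is closed and handed in at 18.6 s: plain leaf folded flat first, then the bolt leaf with its strip overlapping, then the bolt pushed through the keeper to a solid stop (the images alone left about 4 mm of doubt on its travel), with no contact with the other things noticed.

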